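Tilt the turner out of the utensil box and bring it to the pot

ROBOT

A 6-joint arm with a two-finger parallel gripper is mounted at the origin on a cart in front of the work surface, level with it; the furniture and walls round the work are solid. World frame = base frame: x ahead of the robot, y to its left, z up, the work surface at z = 0. Lengths are in m, angles in rad, forces in N, time in s.
With the tool pointing down it reaches from about 0.35 to 0.975 m from the base axis. Payload 4.9 kg.
Tool frame: the origin (TCP) lies between the finger pads; the fingertips stand 14 mm ahead of it and the grasp point (between the pads) lies 5 mm behind it (manip.tcp_to_tips is the distance from the TCP to the fingertips, in m); z points along the fingers, y is the line along which they close (so a half turn about z gives the same grasp; the last joint's range is limited). The gripper opens to 85 mm and grips with 20 to 120 N. Pads are 22 mm wide; open, the fingers measure 114 mm over their backs; the gripper's body (76 mm by 85 mm) begins 54 mm behind the grasp point. The pads swing forward as they close: fully open they stand 13 mm farther back than shut.
Start: joints at [1.068, 0.053, 1.613, -0, 1.476, -0.119], TCP at [0.234, 0.58, 0.245] pointing down, gripper open.
Joint ranges: [-3.01, 3.01], [-1.01, 2.22], [0.06, 2.58], [-1.02, 4.17], [0.09, 2.62], [-3.14, 3.14]. Speed limits (rad/s): [2.57, 2.57, 3.14, 3.14, 3.14, 3.14].

INTERFACE

Orientations are given as a unit quaternion [w, x, y, z].
In Python, from plant import manip gives the robot as it stands.
- The arm moves only by the tool servo_tool, never from a script. Its argument "moves" is a list that holds one entry, the list of rows, each a list of 7 numbers: the shift along the tool's x, y, z in mm, then the turn, a rotation vector about the tool's x, y, z in degrees, then the finger opening in mm, from 0 to 85.4. In form: [[[x, y, z, ax, ay, az, fingers], ...]]. A call has 1 to 12 rows; each row shifts and turns the commanded pose from where the row before left it, along the tool's axes as they then stand; what a row does not reach is not made up. A row lasts 1/8 s, in which the tool goes at most 62.5 mm and 10.7 degrees, less where a joint would pass 70% of its speed; a pose out of reach is approached as far as the arm can. A call with a gripper value outside its range is refused whole. The fingers move at their own pace and stop on an object; the grip force is fixed at half the most. Time passes only in rows, so rows that do not move let the fingers close. It gives the time, the measured TCP pose, the force, the opening and the grip force at its end, in the units of the state.
- manip.state(): the state, without advancing time (a new reading comes with each control period).
- manip.grab_frame(name): name is "side" or "top"; returns a dict with "image" (384x512x3 uint8, blue, green, red), "mtx" (3x3 intrinsics, pixels), "dist_coeffs" ([k1, k2, p1, p2, k3] as OpenCV has them; the pictures are not rectified), "eye" and "rotation" of the camera in the world. Camera axes: x right, y down, z forward; pixel columns grow to the right and rows downward; lengths in m; the calibration is good to about 2 mm. A picture is of the moment at which its call begins. There is no depth.
- manip.job_done(): hands the job in; it is judged then, once.
The state is a dict: "time": time; "joint_pos": joint angles; "joint_vel": joint speeds; "joint_efforts": joint torques, N m; "tool_pos": TCP position; "tool_rot": TCP orientation; "contact_force": force on the tool from outside, world axes, zero at the start; "ft_torque": the same for the moment, N m; "gripper_width": opening from 0.0 (shut) to 1.0 (fully open); "grasp_force": force on a finger pad.
Only numpy, scipy, OpenCV 4.12 (cv2) and the standard library are available. Lean on these libraries where they do the work, as an engineer would, in place of code of your own. Each camera call takes 0.05 s, during which the arm holds its last target. There are 200 camera calls.

TASK

The slotted turner is needed at the open pot, but it lies in the long wooden utensil box and is longer than the box's opening. Slide the box's lid fully open over the fixed half of the cover, take the turner by its handle, tilt it and draw it out diagonally through the opening without forcing it against the box. Finish while still holding it: keep the turner steady with its blade over the middle of the pot, all of it higher than the pot's rim and touching neither pot nor box, and leave the pot and the other things on the counter where they stand.

Things in the scene. Friction and masses are not known exactly. Their poses are not given: they have to be found in the camera images.
- box: Plain wooden utensil box, fixed, 134 (x) x 355 (y) mm. Origin: centre of its underside; y runs along its length to the end that opens (robot's left, yaw -0.2 to 0.4), z up. Floor 7 mm thick; inside x -58..58, y -167.5..167.5 mm. Side walls 51 mm high from the counter, +y end wall only 45 mm. A fixed cover closes it from the -y end to y = -7.5 mm.
- cover_edge (a point): Middle of the fixed cover's edge, on its underside: box x 0, y -7.5, 51 mm above the counter (cover 6 mm thick). The opening runs from here 175 mm along the box's y to the +y end wall, 116 mm wide.
- lid (a joint): How far the lid is slid to the box's -y end, m: 0 shut, 0.168 fully open at its stop; starts 0 to 0.08; about 2.5 N of friction keeps it where it is left. Wooden panel 150 (x) x 187 (y) mm, 57.5 to 64.5 mm above the counter, sides reaching down outside the walls. Its +y edge is at box y = 177.5 mm shut, 9.5 mm open (it then lies on the fixed cover).
- lid_pull (a point): Middle of the top of the lid's pull: a wooden batten 80 mm long across the box (x), 14 mm wide (y), 22 mm high, on the middle of the lid; this point is 86 mm above the counter. It moves with the lid, to the box's -y as it opens.
- turner: One-piece slotted turner (spatula), about 60 g, 315 mm long, lying flat on the box's floor nearly along it, handle in the opening half, blade under the fixed cover. Straight round handle 12 mm thick; blade 120 x 50 x 10 mm in line with it. Its x axis is the blade's normal (up as it lies); the origin lies 53 mm beside the handle: use the points below. Mass centre 180 mm from the handle's end.
- turner_end (a point): End of the turner's handle, on the handle's axis.
- turner_blade (a point): Middle of the turner's blade, 255 mm from turner_end along the axis.
- turner_tip (a point): Middle of the blade's far edge, 314 mm from turner_end along the axis.
- pot: Black round casserole without its lid, loose, 1.06 kg, on the counter beyond the box's covered end (robot's right): 218 mm across, 275 mm over its two side handles, rim 102 mm above the counter, about 200 mm across inside. Origin: centre of its underside; z up.
- jar_a: Spice jar, 44 mm across, 105 mm high, behind the box; leave it alone. Origin: centre of its underside.
- jar_b: Spice jar, 46 mm across, 106 mm high, behind the box; leave it alone. Origin: centre of its underside.
- peeler: Peeler lying on the counter to the left of the box, 170 x 25 x 18 mm; leave it alone. Origin: centre of its underside, x along it.

How it is judged:
By the outcome, as a careful person would: the job done as asked, in the order asked, and still so for the second after the job is handed in, while the arm keeps its last pose, push and grip.
It also fails if it takes over 61 s, if anything falls off the work surface, if the arm or the gripper's body presses on something with over 40 N, if the wrist force passes 120 N, or if a joint passes its speed limit or range.

## Working session

There is one attempt and no reset: what is moved stays moved. The work goes in short steps, Python scripts to look and compute and a tool call to move; the robot and the scene stay as the last step left them, time stands still between calls to the robot, and variables do not carry over. Pictures are saved under pics/ and viewed, at most 10 in all, crops included, and the job is handed in when it is done.

Besides the shell and the picture viewer there is one more tool, called after "Call:" by a JSON object that holds its "name" and its "arguments". servo_tool: Moves the arm, as the interface text tells. Its arguments: {"type":"object","properties":{"moves":{"type":"array"}},"required":["moves"]}

```bash
mkdir -p pics; ls; python3 - <<'E'
from plant import manip
import cv2,numpy as np,pickle
s=manip.state();print(s)
for n in("side","top"):
    f=manip.grab_frame(n);pickle.dump(f,open(n+'.pkl','wb'))
    cv2.imwrite(f'pics/{n}0.png',cv2.resize(f['image'],(800,600),interpolation=cv2.INTER_CUBIC))
    print(n,f['mtx'],f['dist_coeffs'],f['eye'],f['rotation'])
E
```

```text
pics
{'time': 0.0, 'joint_pos': array([ 1.06797418e+00,  5.33579031e-02,  1.61432115e+00, -3.86332535e-06,
        1.47598925e+00, -1.19043652e-01]), 'joint_vel': array([-0.00130078, -0.00038355, -0.00142434, -0.00147761, -0.00081648,
        0.0003328 ]), 'joint_efforts': array([-9.18812248e-05, -3.93663812e+01, -3.70175922e+01, -1.09520799e-04,
        6.87463616e-03, -3.19847445e-06]), 'tool_pos': array([0.23374992, 0.5789927 , 0.24404612]), 'tool_rot': array([-3.15688615e-04,  1.90713521e-01,  9.81645188e-01, -9.88647559e-04]), 'contact_force': array([ 0.28483531, -0.64535991,  0.49418579]), 'ft_torque': array([-0.05052738, -0.02449395, -0.00579493]), 'grasp_force': 0.0, 'gripper_width': 0.9977194328685142}
side [[394.93048792   0.         252.59166317]
 [  0.         394.93048792 195.06227836]
 [  0.           0.           1.        ]] [0.00495695 0.         0.         0.         0.        ] [0.33487589 1.12346651 0.93709842] [ 0.03886752 -0.08854606  0.89937737 -0.42634406]
top [[365.61255669   0.         257.16008217]
 [  0.         365.61255669 198.94844037]
 [  0.           0.           1.        ]] [-0.05642893  0.          0.          0.          0.        ] [0.27214443 0.06766057 1.38455963] [-0.07835583  0.74405281 -0.65983848  0.06970623]
```

View pics/top0.png

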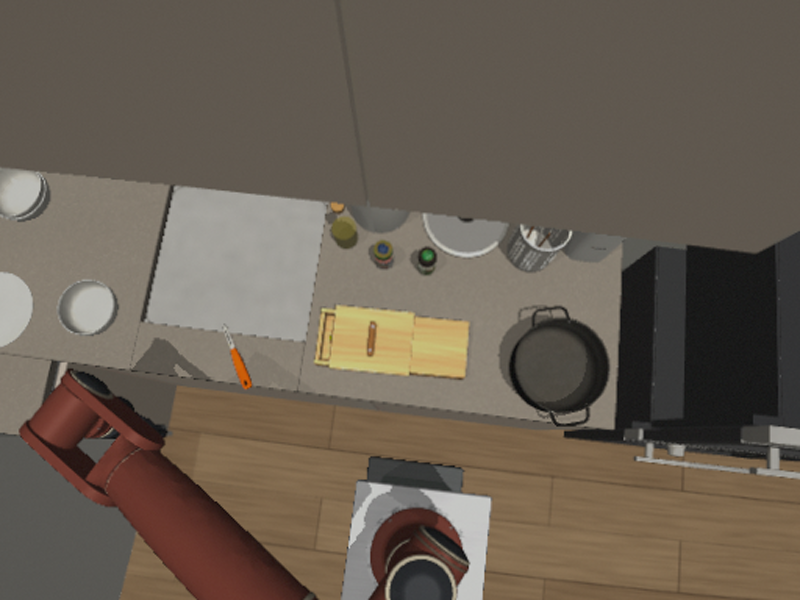

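View pics/side0.png

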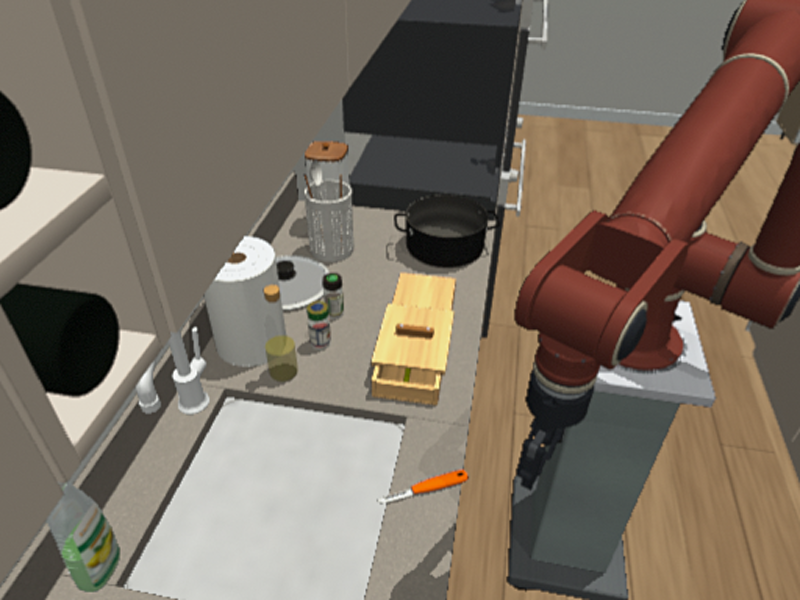

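```bash
cat > h.py <<'E'
import numpy as np,cv2,pickle
from scipy.spatial.transform import Rotation as R
def rot(q): return R.from_quat(np.r_[q[1:],q[0]])
def ray(f,px):
    u=cv2.undistortPoints(np.array([[px]],float),f['mtx'],np.array(f['dist_coeffs']))[0,0]
    return np.array(f['eye']),rot(f['rotation']).apply([u[0],u[1],1.])
def onz(f,px,z):
    e,d=ray(f,px); return e+d*(z-e[2])/d[2]
def proj(f,P):
    r=rot(f['rotation']).inv(); rv=r.as_rotvec(); t=-r.apply(f['eye'])
    return cv2.projectPoints(np.array(P,float).reshape(-1,3),rv,t,f['mtx'],np.array(f['dist_coeffs']))[0][:,0]
E
python3 - <<'E'
from h import *
f=pickle.load(open('top.pkl','rb'));g=pickle.load(open('side.pkl','rb'))
k=.64
for n,p,z in [('pull',(372,338),.086),('cov1',(469,320),.057),('cov2',(466,378),.057),('lid-1',(414,312),.0645),('lid-2',(411,374),.0645),('lid+1',(335,306),.0645),('lid+2',(331,369),.0645),('end1',(320,309),.045),('end2',(316,363),.045),('potL',(510,365),.102),('potR',(608,365),.102),('potT',(559,318),.102),('potB',(559,412),.102)]:
    print(n,onz(f,np.array(p)*k,z).round(4))
for n,p,z in [('pull',(415,327),.086),('cov1',(400,275),.057),('cov2',(455,279),.057),('potL',(405,226),.102),('potR',(487,226),.102),('lid+1',(375,363),.0645),('lid+2',(441,371),.0645)]:
    print('s',n,onz(g,np.array(p)*k,z).round(4))
a=cv2.resize(f['image'][180:270,195:395],(800,360),interpolation=cv2.INTER_CUBIC)
b=cv2.resize(g['image'][170:260,225:300],(200,240),interpolation=cv2.INTER_CUBIC)
c=np.zeros((600,800,3),np.uint8);c[:360]=a;c[360:,:200]=b
cv2.imwrite('pics/c1.png',c)
E
```

```text
pull [0.4755 0.1608 0.086 ]
cov1 [ 0.5504 -0.0597  0.057 ]
cov2 [ 0.4129 -0.0659  0.057 ]
lid-1 [0.5524 0.072  0.0645]
lid-2 [0.4062 0.062  0.0645]
lid+1 [0.5445 0.2594 0.0645]
lid+2 [0.3954 0.2472 0.0645]
end1 [0.5369 0.297  0.045 ]
end2 [0.407  0.2871 0.045 ]
potL [ 0.449  -0.1573  0.102 ]
potR [ 0.475  -0.3794  0.102 ]
potT [ 0.5703 -0.2609  0.102 ]
potB [ 0.3571 -0.2749  0.102 ]
s pull [0.4746 0.1657 0.086 ]
s cov1 [ 0.5461 -0.0454  0.057 ]
s cov2 [ 0.4151 -0.0559  0.057 ]
s potL [ 0.5616 -0.1927  0.102 ]
s potR [ 0.3579 -0.2344  0.102 ]
s lid+1 [0.5384 0.2648 0.0645]
s lid+2 [0.4058 0.2609 0.0645]
```

View pics/c1.png

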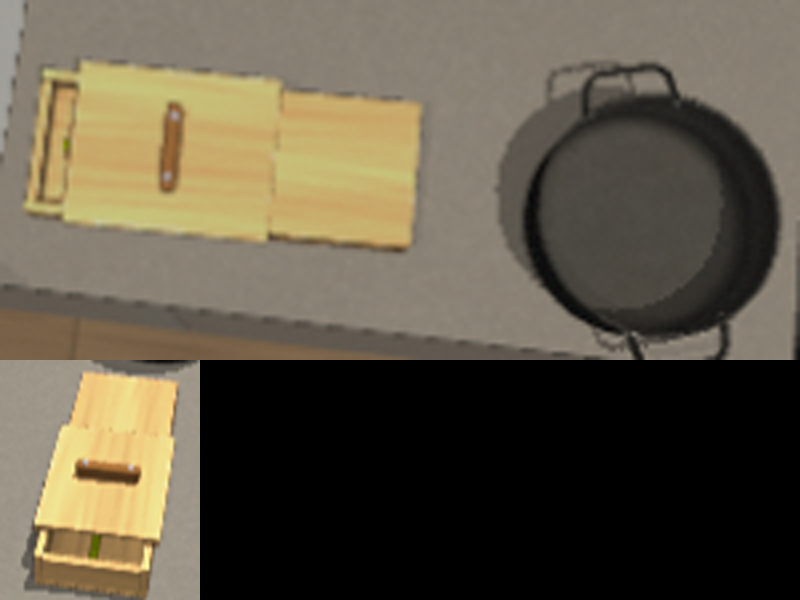

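```bash
cat >> h.py <<'E'
def fitbox(f,pts):  # pts: list of (crop px full-res, local xyz fn of lid)
    from scipy.optimize import least_squares
    def res(q):
        x,y,a,l=q; P=[]
        for f_,px,(X,Y,Z,m) in pts:
            Y=Y-m*l; P.append(proj(f_,[[x+X*np.cos(a)-Y*np.sin(a),y+X*np.sin(a)+Y*np.cos(a),Z]])[0]-px)
        return np.ravel(P)
    s=least_squares(res,[.477,.1145,.045,.04],loss='soft_l1'); return s.x,res(s.x).reshape(-1,2)
E
python3 - <<'E'
from h import *
f=pickle.load(open('top.pkl','rb'));g=pickle.load(open('side.pkl','rb'))
T=lambda u,v:np.array([195+u/4,180+v/4]); S=lambda u,v:np.array([225+u/2.667,170+(v-360)/2.667])
L=lambda sx,sy:(sx*.075,.084+sy*.0935,.0645,1)
p=[(f,T(421,102),(.067,-.1775,.057,0)),(f,T(409,248),(-.067,-.1775,.057,0)),(f,T(43,70),(.067,.1775,.045,0)),(f,T(27,213),(-.067,.1775,.045,0)),
(f,T(81,61),L(1,1)),(f,T(65,222),L(-1,1)),(f,T(281,80),L(1,-1)),(f,T(268,241),L(-1,-1)),(f,T(172,146),(0,.084,.086,1)),
(g,S(84,373),(.067,-.1775,.057,0)),(g,S(178,380),(-.067,-.1775,.057,0)),(g,S(35,528),L(1,1)),(g,S(160,540),L(-1,1)),(g,S(63,424),L(1,-1)),(g,S(175,430),L(-1,-1)),(g,S(108,467),(0,.084,.086,1))]
q,r=fitbox(f,p);print(q.round(4));print(r.round(1).tolist())
q1,_=fitbox(f,p[:9]);q2,_=fitbox(f,p[9:]);print(q1.round(4),q2.round(4))
e=onz(f,T(68,147),.02);print('green',e)
x,y,a,l=q
# pull point & 40mm +y of it
for d in(0,.03):
  Y=.084-l+d;print(x-Y*np.sin(a),y+Y*np.cos(a))
from plant import manip
s=manip.state();M=rot(s['tool_rot']);print(M.as_matrix().round(3))
# desired: tool z down, tool y along box +y
D=R.from_matrix(np.array([[-np.cos(a),-np.sin(a),0],[-np.sin(a),np.cos(a),0],[0,0,-1]]).T)
print(np.degrees((M.inv()*D).as_rotvec()))
E
```

```text
[0.4757 0.1154 0.0278 0.0372]
[[-0.0, 0.0], [0.4, -0.4], [-0.3, 0.1], [-0.7, -0.2], [-0.3, 0.0], [-1.1, 0.1], [-0.0, -0.2], [-0.4, 0.1], [-0.3, 0.1], [-0.2, -1.2], [0.1, -0.2], [-0.2, -2.6], [0.4, -1.3], [-0.4, -0.5], [0.3, 1.9], [0.3, -1.5]]
[0.4757 0.1148 0.0273 0.0381] [0.4751 0.1193 0.0305 0.0356]
green [0.47241351 0.26328189 0.02      ]
0.47441413341715205 0.16223854076362035
0.4735814850934776 0.19222698348359302
[[-0.927  0.374 -0.001]
 [ 0.374  0.927 -0.002]
 [ 0.    -0.002 -1.   ]]
[ -0.10366911  -0.03360064 -23.58071558]
```

Call:
{"name": "servo_tool", "arguments": {"moves": [[[0,0,0,0,0,-7.86,0],[0,0,0,0,0,-7.86,0],[0,0,0,0,0,-7.86,0],[-28,-48,0,0,0,0,0],[-28,-48,0,0,0,0,0],[-29,-48,0,0,0,0,0],[-29,-48,0,0,0,0,0],[-29,-48,0,0,0,0,0],[-29,-48,0,0,0,0,0],[-28,-48,0,0,0,0,0],[-29,-49,0,0,0,0,0],[0,0,0,0,0,0,0]]]}}

```text
time: 1.6
tool_pos: [0.4748, 0.1981, 0.2448]
tool_rot: [-0.0, -0.011, 1.0, -0.0]
contact_force: [-0.1, 0.5, -0.6]
gripper_width: -0.003
grasp_force: 0.0
```

Call:
{"name": "servo_tool", "arguments": {"moves": [[[0,0,40,0,0,0,0],[0,0,40,0,0,0,0],[0,0,40,0,0,0,0],[0,0,25,0,0,0,0],[0,0,15,0,0,0,0],[0,0,0,0,0,0,0],[0,-10,0,0,0,0,0],[0,-15,0,0,0,0,0],[0,-15,0,0,0,0,0],[0,-15,0,0,0,0,0],[0,-15,0,0,0,0,0]]]}}

```text
time: 2.98
tool_pos: [0.4761, 0.13, 0.086]
tool_rot: [0.001, -0.014, 1.0, 0.0]
contact_force: [0.3, 3.9, 1.0]
gripper_width: -0.001
grasp_force: 1.6
```

Call:
{"name": "servo_tool", "arguments": {"moves": [[[0,-15,0,0,0,0,0],[0,-15,0,0,0,0,0],[0,-15,0,0,0,0,0],[0,-12,0,0,0,0,0],[0,-5,0,0,0,0,0],[0,-3,0,0,0,0,0],[0,-3,0,0,0,0,0],[0,0,0,0,0,0,0]]]}}

```text
time: 3.98
tool_pos: [0.4772, 0.0629, 0.085]
tool_rot: [-0.0, -0.014, 1.0, -0.0]
contact_force: [0.5, 0.7, -0.0]
gripper_width: 0.003
grasp_force: 0.4
```

Call:
{"name": "servo_tool", "arguments": {"moves": [[[0,-3,0,0,0,0,0],[0,-2,0,0,0,0,0],[0,0,0,0,0,0,0]]]}}

```text
time: 4.35
tool_pos: [0.4773, 0.0579, 0.085]
tool_rot: [-0.0, -0.014, 1.0, -0.0]
contact_force: [-0.3, 1.9, -0.4]
gripper_width: -0.001
grasp_force: 0.9
```

Call:
{"name": "servo_tool", "arguments": {"moves": [[[0,-3,0,0,0,0,0],[0,-3,0,0,0,0,0],[0,-2,0,0,0,0,0],[0,0,0,0,0,0,0]]]}}

```text
time: 4.85
tool_pos: [0.4775, 0.052, 0.0851]
tool_rot: [-0.0, -0.013, 1.0, 0.003]
contact_force: [0.6, 11.2, -0.5]
gripper_width: 0.002
grasp_force: 5.5
```

Call:
{"name": "servo_tool", "arguments": {"moves": [[[0,-3,0,0,0,0,0],[0,-2,0,0,0,0,0],[0,0,0,0,0,0,0]]]}}

```text
time: 5.22
tool_pos: [0.4775, 0.0515, 0.0852]
tool_rot: [-0.0, -0.013, 1.0, 0.008]
contact_force: [0.3, 28.7, 1.9]
gripper_width: -0.003
grasp_force: 14.2
```

Call:
{"name": "servo_tool", "arguments": {"moves": [[[0,8,0,0,0,0,0],[0,8,-10,0,0,0,0],[0,10,-40,0,0,0,0],[0,10,-50,0,0,0,0],[10,45,-50,0,0,0,40],[25,50,-20,0,0,0,40],[30,50,0,0,0,0,40],[30,50,0,0,0,0,40],[30,50,0,0,0,0,40],[30,50,0,0,0,0,40],[20,50,0,0,0,0,40],[0,0,0,0,0,0,40]]]}}

```text
time: 6.72
tool_pos: [0.2922, 0.4195, 0.2521]
tool_rot: [0.001, -0.016, 1.0, 0.0]
contact_force: [0.4, -0.2, 0.2]
gripper_width: 0.466
grasp_force: 0.0
```

```bash
python3 - <<'E'
from h import *
from plant import manip
f=manip.grab_frame('top');g=manip.grab_frame('side');pickle.dump((f,g),open('b.pkl','wb'))
s=manip.state();print(s['joint_pos'].round(3),s['tool_pos'],s['time'],s['contact_force'])
c=np.zeros((600,800,3),np.uint8)
c[:300]=cv2.resize(f['image'][185:245,195:355],(800,300),interpolation=cv2.INTER_CUBIC)
c[300:,:600]=cv2.resize(g['image'][170:270,200:400],(600,300),interpolation=cv2.INTER_CUBIC)
cv2.imwrite('pics/c2.png',c)
E
```

```text
[ 8.130e-01 -2.310e-01  1.868e+00 -1.000e-03  1.504e+00 -7.870e-01] [0.29354776 0.4173835  0.2517875 ] 6.825 [ 0.52395548 -0.40169654 -0.42741958]
```

View pics/c2.png

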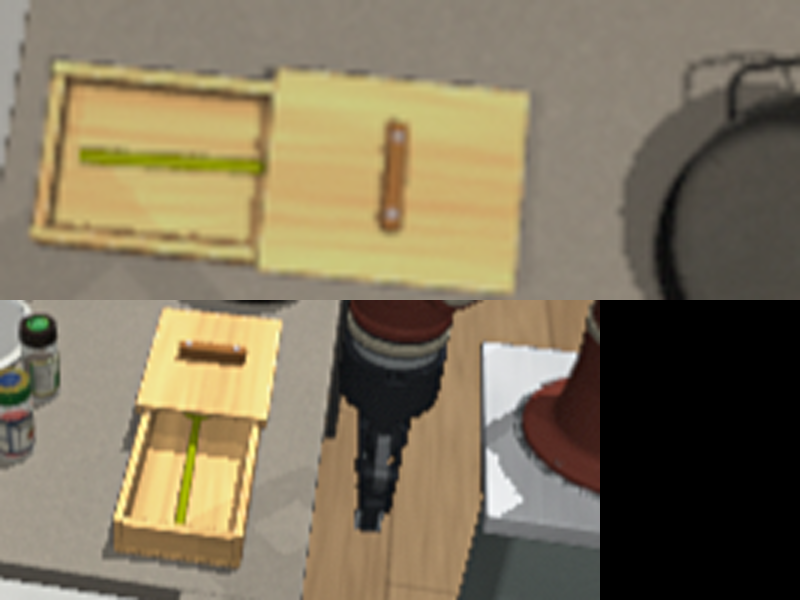

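```bash
python3 - <<'E'
from h import *
f,g=pickle.load(open('b.pkl','rb'))
T=lambda u,v:np.array([195+u/5,185+v/5]); S=lambda u,v:np.array([200+u/3,170+(v-300)/3])
c=np.array([.4757,.115]);a=.0275;B=np.array([[np.cos(a),-np.sin(a)],[np.sin(a),np.cos(a)]])
for n,P in [('tE',onz(f,T(80,155),.016)),('tM',onz(f,T(264,167),.016)),('sE',onz(g,S(180,522),.016)),('sM',onz(g,S(196,418),.016)),('lidedge',onz(f,T(275,68),.0645)),('lidedge2',onz(f,T(260,270),.0645)),('s',onz(g,S(138,410),.0645)),('s',onz(g,S(266,419),.0645))]:
    print(n,P.round(4),(B.T@(P[:2]-c)).round(4))
# 2D clearance: turner tip position (y,z of axis), tilt t -> polygons (handle 12 thick 0..195, blade 10 thick)
def clear(E,t,L=.315):
    d=np.array([-np.cos(t),-np.sin(t)]) # from end to tip
    s=np.linspace(0,L,400);p=E+np.outer(s,d); 
    obs=[]
    def rect(y0,y1,z0,z1): return np.hypot(np.maximum(np.maximum(y0-p[:,0],p[:,0]-y1),0),np.maximum(np.maximum(z0-p[:,1],p[:,1]-z1),0)).min()
    return [round(1000*(rect(*o)-.006),1) for o in ((-.2,.2,-.1,.007),(-.2,-.0075,.051,.057),(-.2,.0095,.0575,.0645),(.1675,.1775,0,.045))]
np.save('dummy.npy',0)
import itertools
# choose waypoints: for end y from .14 outward maximise min clearance over z,tilt
prev=None
for Ey in np.arange(.14,.36,.02):
    best=max(((min(clear(np.array([Ey,z]),t)),z,t) for z in np.arange(.013,.25,.004) for t in np.radians(np.arange(0,50,1.))))
    print(round(Ey,3),best[0],round(best[1],3),round(np.degrees(best[2]),1),clear(np.array([Ey,best[1]]),best[2]))
E
```

```text
tE [0.4754 0.268  0.016 ] [0.0039 0.153 ]
tM [0.483  0.1283 0.016 ] [0.0077 0.0131]
sE [0.4756 0.2561 0.016 ] [0.0037 0.141 ]
sM [0.487  0.0874 0.016 ] [ 0.0105 -0.0279]
lidedge [0.5499 0.1273 0.0645] [0.0745 0.0102]
lidedge2 [0.4006 0.1196 0.0645] [-0.075   0.0067]
s [0.5451 0.1415 0.0645] [0.0701 0.0245]
s [0.4023 0.1281 0.0645] [-0.073   0.0151]
0.14 178.5 0.249 0.0 [np.float64(236.0), np.float64(186.0), np.float64(178.5), np.float64(199.8)]
0.16 178.5 0.249 0.0 [np.float64(236.0), np.float64(186.0), np.float64(178.5), np.float64(198.1)]
0.18 178.5 0.249 0.0 [np.float64(236.0), np.float64(186.0), np.float64(178.5), np.float64(198.0)]
0.2 178.5 0.249 0.0 [np.float64(236.0), np.float64(186.0), np.float64(178.5), np.float64(198.0)]
0.22 178.5 0.249 0.0 [np.float64(236.0), np.float64(186.0), np.float64(178.5), np.float64(198.0)]
0.24 178.5 0.249 0.0 [np.float64(236.0), np.float64(186.0), np.float64(178.5), np.float64(198.0)]
0.26 178.5 0.249 0.0 [np.float64(236.0), np.float64(186.0), np.float64(178.5), np.float64(198.0)]
0.28 178.5 0.249 0.0 [np.float64(236.0), np.float64(186.0), np.float64(178.5), np.float64(198.0)]
0.3 178.5 0.249 0.0 [np.float64(236.0), np.float64(186.0), np.float64(178.5), np.float64(198.0)]
0.32 178.5 0.249 0.0 [np.float64(236.0), np.float64(186.4), np.float64(178.5), np.float64(198.0)]
0.34 179.1 0.249 0.0 [np.float64(236.0), np.float64(188.7), np.float64(179.1), np.float64(198.0)]
```

```bash
cat > clr.py <<'E'
import numpy as np
OBS=((-.2,.2,-.1,.007),(-.2,-.0075,.051,.057),(-.2,.0095,.0575,.0645),(.1675,.1775,0,.045),(-.1775,-.1675,0,.06))
def clear(tip,t,L=.315):
    p=np.array(tip)+np.outer(np.linspace(0.0,L,250),[np.cos(t),np.sin(t)])
    r=[1000*(np.hypot(np.maximum(np.maximum(y0-p[:,0],p[:,0]-y1),0),np.maximum(np.maximum(z0-p[:,1],p[:,1]-z1),0)).min()-.006) for y0,y1,z0,z1 in OBS]
    for y,z in((-.0075,.051),(.0095,.0575)):
        if tip[0]<y and tip[1]+(y-tip[0])*np.tan(t)>z: r.append(-99)
    return np.array(r)
E
python3 - <<'E'
from clr import *
for ty in np.arange(-.16,.05,.02):
    b=max(((clear((ty,z),t).min(),z,t) for z in np.arange(.013,.07,.001) for t in np.radians(np.arange(0,55,1.))),key=lambda q:q[0])
    print(round(ty,3),round(b[0],1),round(b[1],3),round(np.degrees(b[2])),clear((ty,b[1]),b[2]).round(1))
E
```

```text
-0.16 1.5 0.015 0 [ 2.  30.  36.5  6.5  1.5]
-0.14 7.6 0.021 7 [ 8.   7.6 12.   7.7 21.5]
-0.12 8.0 0.021 8 [ 8.   8.1 12.1 10.3 41.5]
-0.1 8.9 0.023 8 [10.   8.9 12.9  9.4 61.5]
-0.08 10.0 0.023 9 [10.  10.3 14.1 11.  81.5]
-0.06 11.0 0.024 10 [ 11.   11.5  14.9  12.8 101.5]
-0.04 12.3 0.026 11 [ 13.   12.3  15.5  14.9 121.5]
-0.02 14.0 0.027 12 [ 14.   14.9  17.7  15.4 141.5]
-0.0 16.3 0.03 13 [ 17.   16.3  18.7  17.1 161.5]
0.02 20.0 0.033 15 [ 20.   26.9  20.7  20.6 181.5]
0.04 28.2 0.042 17 [ 29.   42.3  28.2  28.4 201.5]
```

Call:
{"name": "servo_tool", "arguments": {"moves": [[[0,0,0,0,0,9.86,40],[0,0,0,0,0,9.86,40],[0,0,0,0,0,9.86,40],[0,0,0,0,0,9.86,40],[0,0,0,0,0,9.86,40],[0,0,0,0,0,9.86,40],[0,0,0,0,0,9.86,40],[0,0,0,0,0,9.86,40],[0,0,0,0,0,9.86,40],[0,0,0,0,0,0,40]]]}}

```text
time: 8.07
tool_pos: [0.2944, 0.4163, 0.2516]
tool_rot: [0.0, 0.69, 0.724, 0.0]
contact_force: [0.3, -0.5, -0.1]
gripper_width: 0.47
grasp_force: 0.0
```

Call:
{"name": "servo_tool", "arguments": {"moves": [[[-37,29,0,0,0,0,40],[-40,29,0,0,0,0,40],[-40,29,0,0,0,0,40],[-40,29,0,0,0,0,40],[-40,29,30,0,0,0,40],[-40,29,40,0,0,0,40],[0,0,50,0,0,0,40],[0,0,30,0,0,0,40],[0,0,0,0,0,0,40],[0,0,0,0,0,0,40]]]}}

```text
time: 9.32
tool_pos: [0.4795, 0.1899, 0.1037]
tool_rot: [0.001, 0.689, 0.725, 0.001]
contact_force: [-0.1, 0.9, 0.7]
gripper_width: 0.471
grasp_force: 0.0
```

```bash
python3 - <<'E'
from h import *
from plant import manip
f=manip.grab_frame('top');g=manip.grab_frame('side')
c=np.zeros((600,800,3),np.uint8)
c[:300]=cv2.resize(f['image'][185:245,195:355],(800,300),interpolation=cv2.INTER_CUBIC)
c[300:,:600]=cv2.resize(g['image'][170:270,200:400],(600,300),interpolation=cv2.INTER_CUBIC)
cv2.imwrite('pics/c3.png',c)
E
```

```text
(no output)
```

View pics/c3.png

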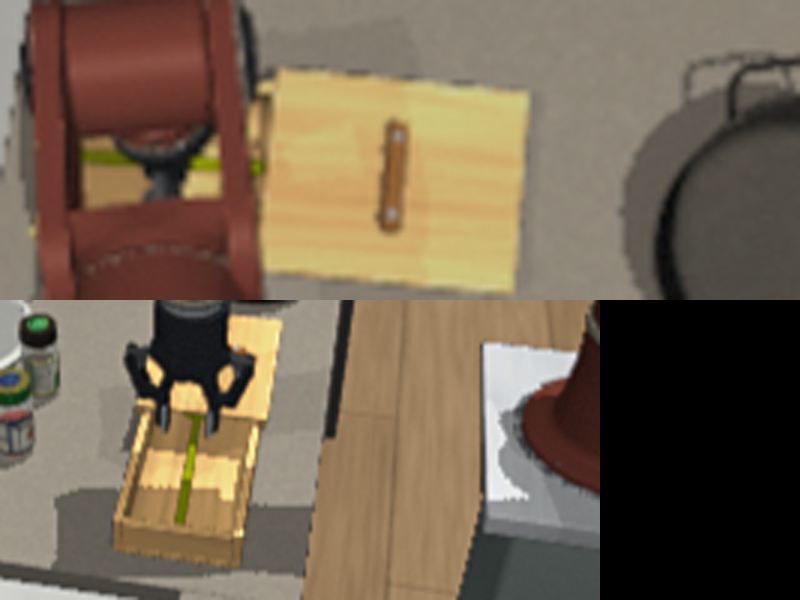

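Call:
{"name": "servo_tool", "arguments": {"moves": [[[0,0,20,0,0,0,26],[0,0,20,0,0,0,26],[0,0,15,0,0,0,26],[0,0,10,0,0,0,26],[0,0,6,0,0,0,26],[0,0,4,0,0,0,26],[0,0,3,0,0,0,26],[0,0,0,0,0,0,26],[0,0,0,0,0,0,26]]]}}

```text
time: 10.55
tool_pos: [0.4786, 0.1901, 0.0242]
tool_rot: [0.0, 0.689, 0.724, 0.0]
contact_force: [-0.4, 0.6, -0.3]
gripper_width: 0.303
grasp_force: 0.0
```

Call:
{"name": "servo_tool", "arguments": {"moves": [[[0,1,2,0,0,0,26],[0,0,0,0,0,0,18],[0,0,0,0,0,0,14],[0,0,0,0,0,0,8],[0,0,0,0,0,0,4],[0,0,0,0,0,0,0],[0,0,0,0,0,0,0],[0,0,0,0,0,0,0]]]}}

```text
time: 11.55
tool_pos: [0.4795, 0.1901, 0.022]
tool_rot: [0.0, 0.689, 0.724, 0.0]
contact_force: [-0.3, -0.5, 1.2]
gripper_width: 0.103
grasp_force: 59.7
```

Call:
{"name": "servo_tool", "arguments": {"moves": [[[0,0,0,0,0,0,20],[0,0,0,0,0,0,20],[0,0,2,0,0,0,20],[0,0,0,0,0,0,20],[0,0,0,0,0,0,14],[0,0,0,0,0,0,8],[0,0,0,0,0,0,0],[0,0,0,0,0,0,0],[0,0,0,0,0,0,0]]]}}

```text
time: 12.68
tool_pos: [0.4804, 0.1904, 0.0215]
tool_rot: [0.0, 0.689, 0.724, 0.001]
contact_force: [-2.5, -0.7, 8.5]
gripper_width: 0.105
grasp_force: 61.2
```

```bash
cat > plan.py <<'E'
import numpy as np
from clr import clear
W=[(-.161,.013,0),(-.1595,.016,.8),(-.157,.018,2.5),(-.150,.019,4.5),(-.14,.020,7),(-.12,.021,8),(-.10,.022,8.5),(-.08,.023,9),(-.06,.024,10),(-.04,.026,11),(-.02,.027,12),(0,.03,13),(.02,.034,15),(.04,.042,17),(.06,.065,17),(.07,.10,16)]
Q=[W[0]]
for a,b in zip(W,W[1:]):
    a,b=np.array(a),np.array(b); Q+=[tuple((a+b)/2),tuple(b)]
def tcp(q):
    t=np.radians(q[2]);return np.array(q[:2])+.236*np.array([np.cos(t),np.sin(t)])+.0085*np.array([-np.sin(t),np.cos(t)])
for i,(a,b) in enumerate(zip(Q,Q[1:])):
    t=np.radians(a[2]);d=1000*(tcp(b)-tcp(a))
    print(i+1,(d@[np.cos(t),np.sin(t)]).round(1),(d@[np.sin(t),-np.cos(t)]).round(1),round(b[2]-a[2],2),'|',tcp(b).round(4),clear(b[:2],np.radians(b[2])).min().round(1))
E
python3 plan.py
```

```text
1 0.7 -3.1 0.4 | [0.0757 0.0246] 1.3
2 0.7 -3.1 0.4 | [0.0764 0.0278] 2.0
3 1.1 -4.5 0.85 | [0.0774 0.0323] 3.3
4 1.1 -4.5 0.85 | [0.0784 0.0368] 3.8
5 3.3 -4.5 1.0 | [0.0815 0.0414] 0.6
6 3.3 -4.4 1.0 | [0.0846 0.046 ] -2.5
7 4.8 -5.3 1.25 | [0.089  0.0516] -0.1
8 4.8 -5.1 1.25 | [0.0932 0.0572] 6.7
9 9.9 -1.3 0.5 | [0.1029 0.0597] 7.5
10 9.9 -1.2 0.5 | [0.1125 0.0623] 8.0
11 9.9 -0.1 0.25 | [0.1223 0.0638] 8.5
12 9.9 -0.1 0.25 | [0.1322 0.0653] 9.0
13 9.9 -0.0 0.25 | [0.142  0.0668] 9.5
14 9.9 -0.0 0.25 | [0.1518 0.0683] 10.0
15 9.9 -1.0 0.5 | [0.1614 0.0708] 10.5
16 9.9 -0.9 0.5 | [0.1709 0.0734] 11.0
17 9.9 -1.3 0.5 | [0.1805 0.0764] 11.8
18 9.9 -1.2 0.5 | [0.19   0.0794] 12.3
19 9.8 -0.6 0.5 | [0.1996 0.0819] 13.5
20 9.8 -0.6 0.5 | [0.2091 0.0844] 14.0
21 10.0 -1.4 0.5 | [0.2186 0.0879] 15.4
22 10.0 -1.4 0.5 | [0.228  0.0914] 16.3
23 10.0 -3.8 1.0 | [0.2369 0.0973] 18.9
24 10.0 -3.6 1.0 | [0.2458 0.1033] 19.7
25 10.5 -5.4 1.0 | [0.2545 0.1112] 22.3
26 10.5 -5.2 1.0 | [0.2632 0.1191] 28.2
27 12.9 -8.1 0.0 | [0.2732 0.1306] 34.7
28 12.9 -8.1 0.0 | [0.2832 0.1421] 44.5
29 10.0 -13.2 -0.5 | [0.2889 0.1577] 52.3
30 9.8 -13.3 -0.5 | [0.2945 0.1732] 64.1
```

```bash
sed -i 's/(-.157,.018,2.5),(-.150,.019,4.5),(-.14,.020,7),/(-.159,.018,2.5),(-.158,.019,4.5),(-.156,.020,6.5),(-.14,.0205,7.5),/' plan.py; python3 plan.py | head -13
```

```text
1 0.7 -3.1 0.4 | [0.0757 0.0246] 1.3
2 0.7 -3.1 0.4 | [0.0764 0.0278] 2.0
3 0.1 -4.5 0.85 | [0.0764 0.0323] 2.3
4 0.1 -4.5 0.85 | [0.0764 0.0368] 2.5
5 0.3 -4.6 1.0 | [0.0765 0.0414] 3.0
6 0.3 -4.6 1.0 | [0.0766 0.046 ] 3.5
7 0.9 -4.5 1.0 | [0.0771 0.0506] 4.5
8 0.9 -4.5 1.0 | [0.0775 0.0552] 5.5
9 7.9 -1.4 0.5 | [0.0852 0.0574] 7.3
10 7.9 -1.3 0.5 | [0.0929 0.0597] 6.9
11 9.9 0.0 0.25 | [0.1027 0.061 ] 7.5
12 9.9 0.1 0.25 | [0.1125 0.0623] 8.0
13 9.9 -0.1 0.25 | [0.1223 0.0638] 8.5
```

Call:
{"name": "servo_tool", "arguments": {"moves": [[[0.7,0,-4.5,0,0.4,0,0],[0.7,0,-3,0,0.4,0,0],[0,0,-4.5,0,0.8,0,0],[0,0,-4.5,0,0.9,0,0],[0.3,0,-4.6,0,1,0,0],[0.3,0,-4.6,0,1,0,0],[1,0,-4.5,0,1,0,0],[1,0,-4.5,0,1,0,0],[0,0,0,0,0,0,0],[0,0,0,0,0,0,0]]]}}

```text
time: 13.92
tool_pos: [0.4792, 0.1926, 0.0547]
tool_rot: [-0.041, 0.688, 0.723, 0.039]
contact_force: [0.4, -0.4, -1.1]
gripper_width: 0.1
grasp_force: 58.6
```

```bash
python3 - <<'E'
from h import *
from plant import manip
f=manip.grab_frame('top');g=manip.grab_frame('side')
c=np.zeros((600,800,3),np.uint8)
c[:300]=cv2.resize(f['image'][185:245,195:355],(800,300),interpolation=cv2.INTER_CUBIC)
c[300:,:450]=cv2.resize(g['image'][195:270,225:337],(450,300),interpolation=cv2.INTER_CUBIC)
cv2.imwrite('pics/c4.png',c)
E
```

```text
(no output)
```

View pics/c4.png

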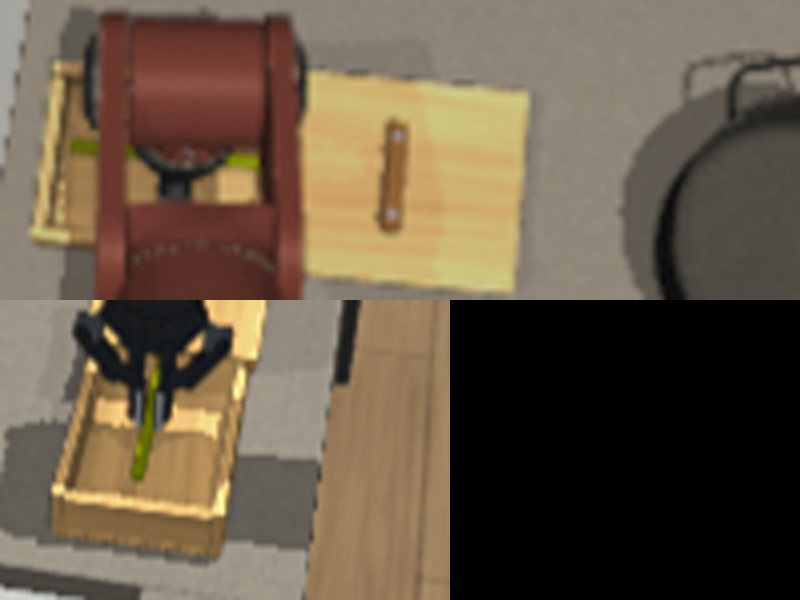

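```bash
python3 - <<'E'
from h import *
from plant import manip
f,g=pickle.load(open('b.pkl','rb'))
s=manip.state();M=rot(s['tool_rot']).as_matrix();p=s['tool_pos'];print(M.round(3))
for t in(-3,0,3):
    d=np.cos(np.radians(t))*M[:,0]-np.sin(np.radians(t))*M[:,2]
    E=p+.0085*M[:,2]+.078*d;print(t,E.round(4),proj(f,E),proj(g,E))
for z in(.04,.05,.06): print(z,onz(f,(209,214.4),z).round(4),onz(g,(259.3,238.5),z).round(4))
E
```

```text
[[-0.05   0.999 -0.006]
 [ 0.992  0.05   0.113]
 [ 0.113 -0.    -0.994]]
-3 [0.4751 0.2714 0.0509] [[208.94419586 214.42549832]] [[259.45509178 239.74429567]]
0 [0.4752 0.271  0.0549] [[208.89814546 214.24736653]] [[259.49109072 238.74319759]]
3 [0.4752 0.2704 0.059 ] [[208.91005495 214.073302  ]] [[259.53598478 237.69526883]]
0.04 [0.4769 0.2728 0.04  ] [0.4783 0.2556 0.04  ]
0.05 [0.4754 0.2713 0.05  ] [0.4767 0.2653 0.05  ]
0.06 [0.4739 0.2698 0.06  ] [0.4751 0.275  0.06  ]
```

Tilt matches the model (within about 1°). Drawing it out along the plan.

Call:
{"name": "servo_tool", "arguments": {"moves": [[[8,0,-1.4,0,0.5,0,0],[8,0,-1.3,0,0.5,0,0],[10,0,0,0,0.25,0,0],[10,0,0,0,0.25,0,0],[10,0,0,0,0.25,0,0],[10,0,0,0,0.25,0,0],[10,0,0,0,0.25,0,0],[10,0,0,0,0.25,0,0],[0,0,0,0,0,0,0]]]}}

```text
time: 15.15
tool_pos: [0.4756, 0.2681, 0.0681]
tool_rot: [-0.057, 0.687, 0.723, 0.054]
contact_force: [0.2, -0.3, -0.4]
gripper_width: 0.103
grasp_force: 58.6
```

```bash
python3 plan.py | sed -n 15,18p; python3 - <<'E'
from plant import manip
s=manip.state();print(s['tool_pos'],s['tool_rot'],s['contact_force'],s['ft_torque'])
E
```

```text
15 9.9 -0.0 0.25 | [0.142  0.0668] 9.5
16 9.9 -0.0 0.25 | [0.1518 0.0683] 10.0
17 9.9 -1.0 0.5 | [0.1614 0.0708] 10.5
18 9.9 -0.9 0.5 | [0.1709 0.0734] 11.0
[0.47560613 0.26812453 0.06805314] [-0.05676592  0.6868192   0.72257408  0.05425606] [ 0.206207   -0.34398269 -0.36012245] [-0.02546736 -0.02302629  0.04636948]
```

Call:
{"name": "servo_tool", "arguments": {"moves": [[[10,0,-1,0,0.5,0,0],[10,0,-1,0,0.5,0,0],[10,0,-1.3,0,0.5,0,0],[10,0,-1.2,0,0.5,0,0],[10,0,-0.6,0,0.5,0,0],[10,0,-0.6,0,0.5,0,0],[10,0,-1.4,0,0.5,0,0],[10,0,-1.4,0,0.5,0,0],[10,0,-3.8,0,1,0,0],[10,0,-3.6,0,1,0,0],[10.5,0,-5.4,0,1,0,0],[10.5,0,-5.2,0,1,0,0]]]}}

```text
time: 16.65
tool_pos: [0.47, 0.38, 0.1195]
tool_rot: [-0.107, 0.682, 0.716, 0.102]
contact_force: [-0.6, 0.8, -1.2]
gripper_width: 0.11
grasp_force: 58.6
```

Call:
{"name": "servo_tool", "arguments": {"moves": [[[13,0,-8,0,0,0,0],[13,0,-8,0,0,0,0],[10,0,-13,0,-0.5,0,0],[10,0,-13,0,-0.5,0,0],[0,0,-20,0,0,0,0],[0,0,-25,0,0,0,0],[0,0,-25,0,0,0,0],[0,0,0,0,0,0,0],[0,0,0,0,0,0,0]]]}}

```text
time: 17.77
tool_pos: [0.4691, 0.3916, 0.2391]
tool_rot: [-0.101, 0.683, 0.717, 0.096]
contact_force: [-0.1, -0.8, -1.2]
gripper_width: 0.101
grasp_force: 58.6
```

```bash
python3 - <<'E'
from h import *
from plant import manip
f=manip.grab_frame('top');g=manip.grab_frame('side');pickle.dump((f,g),open('d.pkl','wb'))
s=manip.state();print(s['tool_pos'],s['joint_pos'].round(2));print(rot(s['tool_rot']).as_matrix().round(3))
c=np.zeros((600,800,3),np.uint8)
c[:,:400]=cv2.resize(f['image'][130:280,200:300],(400,600),interpolation=cv2.INTER_CUBIC)
c[:,400:]=cv2.resize(g['image'][90:300,180:320],(400,600),interpolation=cv2.INTER_CUBIC)
cv2.imwrite('pics/c5.png',c)
E
```

```text
[0.4686737  0.39166645 0.23800392] [ 0.46 -0.07  1.76  0.26  1.34  0.37]
[[-0.047  0.999 -0.016]
 [ 0.96   0.05   0.274]
 [ 0.275 -0.002 -0.962]]
```

View pics/c5.png

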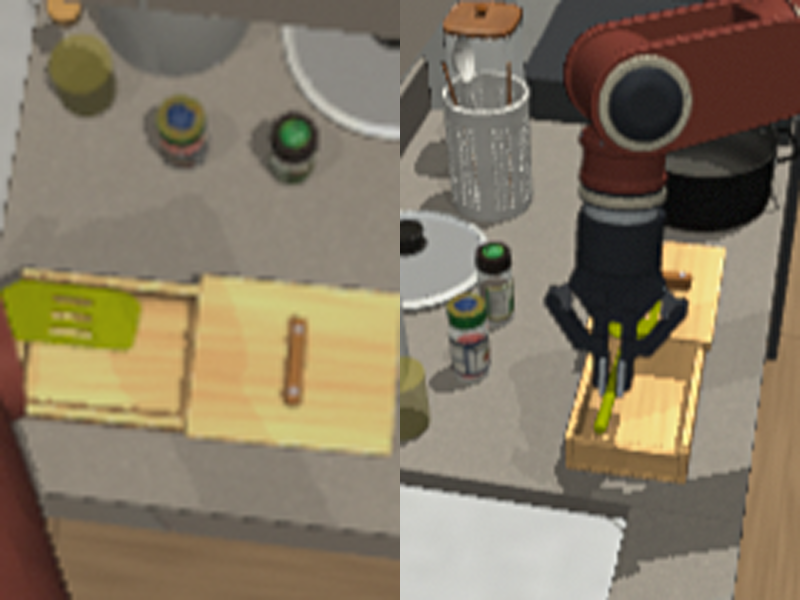

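Call:
{"name": "servo_tool", "arguments": {"moves": [[[0,0,0,0,-4,0,0],[0,0,0,0,-4,0,0],[0,0,0,0,-4,0,0],[0,0,0,0,-4,0,0],[-15,-2,0,0,0,0,0],[-30,-2,0,0,0,0,0],[-30,-3,0,0,0,0,0],[-30,-3,0,0,0,0,0],[-30,-3,0,0,0,0,0],[-30,-3,0,0,0,0,0],[-30,-3,0,0,0,0,0],[-30,-3,0,0,0,0,0]]]}}

```text
time: 19.38
tool_pos: [0.4577, 0.1645, 0.2386]
tool_rot: [-0.001, 0.69, 0.724, -0.0]
contact_force: [0.5, -0.0, -0.2]
gripper_width: 0.101
grasp_force: 58.6
```

Call:
{"name": "servo_tool", "arguments": {"moves": [[[-30,-3,0,0,0,0,0],[-30,-3,0,0,0,0,0],[-30,-3,0,0,0,0,0],[-30,-3,0,0,0,0,0],[-30,-3,0,0,0,0,0],[-30,-2,0,0,0,0,0],[-30,0,10,0,0,0,0],[-25,0,10,0,0,0,0],[-15,0,10,0,0,0,0],[-7,0,8,0,0,0,0],[0,0,0,0,0,0,0],[0,0,0,0,0,0,0]]]}}

```text
time: 20.88
tool_pos: [0.4545, -0.0908, 0.2019]
tool_rot: [0.0, 0.689, 0.725, 0.0]
contact_force: [0.1, 0.1, -0.1]
gripper_width: 0.105
grasp_force: 58.6
```

```bash
python3 - <<'E'
from h import *
from plant import manip
f=manip.grab_frame('top');g=manip.grab_frame('side')
s=manip.state();p=s['tool_pos'];M=rot(s['tool_rot']).as_matrix();print(p,M.round(3))
print('blade',p+.0085*M[:,2]-.177*M[:,0],'tip',p+.0085*M[:,2]-.236*M[:,0])
c=np.zeros((600,800,3),np.uint8)
c[:300]=cv2.resize(f['image'][170:290,190:510],(800,300),interpolation=cv2.INTER_CUBIC)
c[300:,:500]=cv2.resize(g['image'][100:220,190:390],(500,300),interpolation=cv2.INTER_CUBIC)
cv2.imwrite('pics/c6.png',c)
E
```

```text
[ 0.45469287 -0.09085328  0.20219685] [[-0.051  0.999  0.001]
 [ 0.999  0.051 -0.   ]
 [-0.     0.001 -1.   ]]
blade [ 0.4636896  -0.26762644  0.19373765] tip [ 0.46668581 -0.32655031  0.19375125]
```

View pics/c6.png

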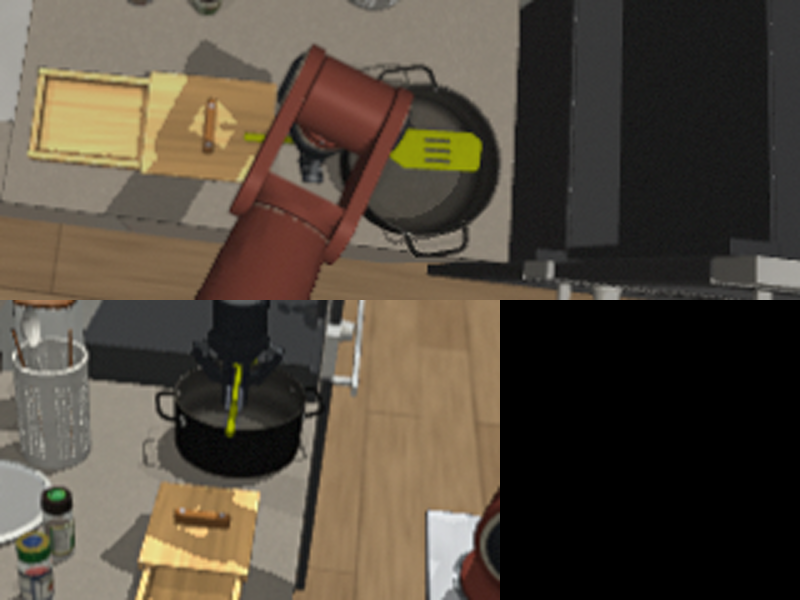

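```bash
python3 - <<'E'
from h import *
f,g=pickle.load(open('b.pkl','rb'))
T=lambda u,v:(190+u/2.5,170+v/2.5)
for n,u,v in(('tip',482,152),('base',390,150),('end',245,136)): print(n,onz(f,T(u,v),.194).round(4))
for u,v in((498,160),(421,84),(421,237)): print('rim',onz(f,T(u,v),.102).round(4))
S=lambda u,v:(190+u/2.5,100+(v-300)/2.5)
for u,v in((175,392),(304,392)): print('srim',onz(g,S(u,v),.102).round(4))
E
```

```text
tip [ 0.4673 -0.3259  0.194 ]
base [ 0.4557 -0.2044  0.194 ]
end [ 0.4516 -0.0131  0.194 ]
rim [ 0.4736 -0.3797  0.102 ]
rim [ 0.5703 -0.2633  0.102 ]
rim [ 0.3535 -0.2773  0.102 ]
srim [ 0.5691 -0.252   0.102 ]
srim [ 0.363  -0.2944  0.102 ]
```

```bash
python3 -c "
from plant import manip
print(manip.job_done())"
```

```text
the job is handed in; nothing more can be done
None
```

I slid the lid fully open and drew the turner out tilted. It is now held level with its blade about 9 cm above the pot's rim and within about 5 mm of its centre by camera measurement, and the job was handed in at about 21 s.

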